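# Load the battery packs into the charger in reverse order

### The arm

A 6-joint arm with a two-finger parallel gripper is mounted at the origin on the work surface. World frame = base frame: x ahead of the robot, y to its left, z up, the work surface at z = 0. Lengths are in m, angles in degrees, forces in N, time in s.
With the tool pointing down it reaches from about 0.375 to 0.825 m from the base axis. Payload 5.5 kg.
Tool frame: the origin (TCP) lies on the mounting face of the last link; the fingertips stand 173 mm ahead of it and the grasp point (between the pads) lies 155 mm ahead of it (manip.tip_reach is the distance from the TCP to the fingertips, in m); z points along the fingers, y is the line along which they close (so a half turn about z gives the same grasp; the last joint's range is limited). The gripper opens to 85 mm and grips with 20 to 120 N. Pads are 22 mm wide; open, the fingers measure 114 mm over their backs; the gripper's body (76 mm by 85 mm) begins 54 mm behind the grasp point. The pads swing forward as they close: fully open they stand 13 mm farther back than shut.
Start: joints at [-68.87, 17.962, -2.699, 69.339, 0, 90], TCP at [0.216, -0.56, 0.405] pointing down, gripper open.
Joint ranges: [-152.73, 152.73], [-39.44, 99.34], [-58.76, 71.6], [-118.89, 123.64], [-81.53, 83.1], [-180, 180]. Speed limits (degrees/s): [136.94, 136.94, 172.46, 180, 180, 180].

### API

Orientations are given as a 3x3 rotation matrix whose columns are the frame's x, y, z axes.
In Python, from workcell import manip gives the robot as it stands.
- The arm moves only by the tool drive_tool, never from a script. Its argument "plan" is a list of rows, each an object with "dp": the shift along the world's x, y, z in m, a list of three; "rot": the turn, a rotation vector about the world's x, y, z in rad, a list of three. In form: [{"dp": [x, y, z], "rot": [ax, ay, az]}, ...]. A call has 1 to 12 rows; each row shifts and turns the commanded pose from where the row before left it; what a row does not reach is not made up. A row lasts 1/8 s, in which the tool goes at most 62.5 mm and 10.7 degrees, less where a joint would pass 70% of its speed; a pose out of reach is approached as far as the arm can. A call is refused whole if a number of a shift passes 0.0625 or a number of a turn 0.188, either way. A call with a gripper value outside its range is refused whole. "fingers" is the closure in counts, from 0 (fully open) to 255 (shut), set as the call begins (left out, the last holds). The fingers move at their own pace and stop on an object; the grip force is fixed at half the most. Time passes only in rows, so rows that do not move let the fingers close. It gives the time, the measured TCP pose, the force, the opening and the grip force at its end, in the units of the state.
- manip.get_obs(): the state, without advancing time (a new reading comes with each control period).
- manip.camera(name): name is "side" or "top" or "wrist"; returns a dict with "pixels" (420x560x3 uint8, red, green, blue), "depth" (420x560 float32, m along the optical axis (not along the pixel's ray), 0 where there is no reading), "fx", "fy", "cx", "cy" (pixels), "dist_coeffs" ([k1, k2, p1, p2, k3] as OpenCV has them; the pictures are not rectified), "extrinsics" (4x4, takes a point from camera to world coordinates). Camera axes: x right, y down, z forward; pixel columns grow to the right and rows downward; lengths in m; the calibration is good to about 2 mm. A picture is of the moment at which its call begins.
- manip.finish_job(): hands the job in; it is judged then, once.
The state is a dict: "time": time; "joint_positions": joint angles; "qvel": joint speeds; "joint_efforts": joint torques, N m; "position": TCP position; "orientation": TCP orientation; "ft_force": force on the tool from outside, world axes, zero at the start; "ft_torque": the same for the moment, N m; "gripper_width": finger opening in m; "grasp_force": force on a finger pad.
Only numpy, scipy, OpenCV 4.12 (cv2) and the standard library are available. Lean on these libraries where they do the work, as an engineer would, in place of code of your own. Each camera call takes 0.05 s, during which the arm holds its last target. There are 200 camera calls.

### The job

Move the four battery packs from the parking strip into the four-bay charger, one pack to a bay, in reverse order: the pack at the left end of the strip (as the robot sees it) goes into the charger's right-hand end bay, the next one into the bay beside that, and so on, so that the strip's right-hand pack ends in the left-hand bay. Set each pack down without dropping it, upright, flat on the bay floor, centred and square in its bay, and let go. Do not tip a pack over, and leave the multimeter, tape roll and tin where they are.

Things in the scene. Friction and masses are not known exactly. Their poses are not given: they have to be found in the camera images.
- pack_red: loose tool battery pack, 0.2 to 0.3 kg: block 60 mm long (its x), 44 mm wide (its y), 42 mm high, lower 24 mm black, upper 18 mm red; on top a black terminal head 40 x 26 x 8 mm. Origin at the centre of its underside, z up. At the start it stands on the plate of its own colour, its long side across the row, within 0.1 rad of square, about 26 mm from its neighbours.
- pack_yellow: loose tool battery pack, 0.2 to 0.3 kg: block 60 mm long (its x), 44 mm wide (its y), 42 mm high, lower 24 mm black, upper 18 mm yellow; on top a black terminal head 40 x 26 x 8 mm. Origin at the centre of its underside, z up. At the start it stands on the plate of its own colour, its long side across the row, within 0.1 rad of square, about 26 mm from its neighbours.
- pack_green: loose tool battery pack, 0.2 to 0.3 kg: block 60 mm long (its x), 44 mm wide (its y), 42 mm high, lower 24 mm black, upper 18 mm green; on top a black terminal head 40 x 26 x 8 mm. Origin at the centre of its underside, z up. At the start it stands on the plate of its own colour, its long side across the row, within 0.1 rad of square, about 26 mm from its neighbours.
- pack_blue: loose tool battery pack, 0.2 to 0.3 kg: block 60 mm long (its x), 44 mm wide (its y), 42 mm high, lower 24 mm black, upper 18 mm blue; on top a black terminal head 40 x 26 x 8 mm. Origin at the centre of its underside, z up. At the start it stands on the plate of its own colour, its long side across the row, within 0.1 rad of square, about 26 mm from its neighbours.
- plate_red: fixed grey parking plate 96 (x) x 60 (y) x 12 mm, flat, with a red stripe at its front and back edge; it lies on the strip and marks where the red pack stood at the start. Origin at the centre of its underside, its top 12 mm above it (16 mm above the bench). The four plates lie side by side along the strip, 70 mm apart, in any order.
- plate_yellow: fixed grey parking plate 96 (x) x 60 (y) x 12 mm, flat, with a yellow stripe at its front and back edge; it lies on the strip and marks where the yellow pack stood at the start. Origin at the centre of its underside, its top 12 mm above it (16 mm above the bench). The four plates lie side by side along the strip, 70 mm apart, in any order.
- plate_green: fixed grey parking plate 96 (x) x 60 (y) x 12 mm, flat, with a green stripe at its front and back edge; it lies on the strip and marks where the green pack stood at the start. Origin at the centre of its underside, its top 12 mm above it (16 mm above the bench). The four plates lie side by side along the strip, 70 mm apart, in any order.
- plate_blue: fixed grey parking plate 96 (x) x 60 (y) x 12 mm, flat, with a blue stripe at its front and back edge; it lies on the strip and marks where the blue pack stood at the start. Origin at the centre of its underside, its top 12 mm above it (16 mm above the bench). The four plates lie side by side along the strip, 70 mm apart, in any order.
- strip: parking strip: fixed aluminium board 100 (x) x 300 (y) x 4 mm that carries the four plates, centred at 105, 35, -35 and -105 mm along its y. Origin at the centre of its underside; +y runs to its left end as the robot at its base sees it. It may be the nearer or the farther of the two rows.
- charger: fixed black slab 104 (x) x 300 (y) x 16 mm, origin at the centre of its underside, +y towards its left end as the robot sees it. Four white-floored bays at y = 105, 35, -35, -105 mm, x = 0, floors 16 mm above the origin, each 76 (x) x 64 mm (y) inside, between ribs 8 mm high and lips in front and behind 6 mm wide, 5 mm high. A pack fits with its x along the charger's x, either way round.
- multimeter: bystander: yellow multimeter 150 x 75 x 35 mm lying on the bench, origin at the centre of its underside; leave it alone
- tape_roll: bystander: blue tape roll, 90 mm across, 19 mm high, lying flat, origin at the centre of its underside; leave it alone
- flux_tin: bystander: small round tin, 56 mm across, 45 mm high, origin at the centre of its underside; leave it alone
There are look-alikes about, which are no part of the job. What is shaped like the pack_yellow but orange or pink is not meant. Leave any orange look-alike of the pack_red alone.

How it is judged:
By the outcome, as a careful person would: the job done as asked, in the order asked, and still so for the second after the job is handed in, with the robot touching nothing.
It also fails if it takes over 93 s, if anything falls off the work surface, if the arm or the gripper's body presses on something with over 40 N, if the wrist force passes 120 N, or if a joint passes its speed limit or range.

## Working session

There is one attempt and no reset: what is moved stays moved. The work goes in short steps, Python scripts to look and compute and a tool call to move; the robot and the scene stay as the last step left them, time stands still between calls to the robot, and variables do not carry over. Pictures are saved under pics/ and viewed, at most 14 in all, crops included, and the job is handed in when it is done.

Besides the shell and the picture viewer there is one more tool, called as name([rows], argument=value, ...), one row to a line, values as JSON. drive_tool: Moves the arm, as the interface text tells. Its arguments: {"type":"object","properties":{"plan":{"type":"array","items":{"type":"object","properties":{"dp":{"type":"array","items":{"type":"number"}},"rot":{"type":"array","items":{"type":"number"}}}}},"fingers":{"type":"number"}},"required":["plan"]}

```bash
mkdir -p pics; cat > h.py <<'E'
import numpy as np, cv2
from workcell import manip
def snap(n):
    c=manip.camera(n); return c
def ray(c,uv,z):
    K=np.array([[c['fx'],0,c['cx']],[0,c['fy'],c['cy']],[0,0,1.]])
    p=cv2.undistortPoints(np.array(uv,float).reshape(-1,1,2),K,np.array(c['dist_coeffs'],float)).reshape(-1,2)
    E=np.array(c['extrinsics']); d=np.c_[p,np.ones(len(p))]@E[:3,:3].T; o=E[:3,3]
    return o+d*((z-o[2])/d[:,2])[:,None]
def save(c,name,crop=None,s=1):
    im=c['pixels'][:,:,::-1]
    if crop: im=im[crop[1]:crop[3],crop[0]:crop[2]]
    cv2.imwrite('pics/'+name,cv2.resize(im,None,fx=s,fy=s))
E
python3 - <<'E'
from h import *
import pickle
for n in('top','side'):
    c=snap(n); save(c,n+'0.png'); pickle.dump(c,open(n+'.pkl','wb')); print(n,c['fx'],np.round(c['extrinsics'],3).tolist())
o=manip.get_obs(); print(o['time'],o['position'],np.round(o['orientation'],3))
E
```

```text
top 397.4504842590237 [[-0.019, -0.982, 0.19, 0.4], [-1.0, 0.018, -0.011, 0.001], [0.008, -0.19, -0.982, 1.035], [0.0, 0.0, 0.0, 1.0]]
side 531.7611484537288 [[-0.8, -0.32, 0.507, -0.167], [-0.599, 0.402, -0.692, 1.018], [0.018, -0.858, -0.514, 0.808], [0.0, 0.0, 0.0, 1.0]]
0.1 [ 0.2162181  -0.55942758  0.40393099] [[ 0.933  0.36  -0.001]
 [ 0.36  -0.933  0.001]
 [ 0.    -0.001 -1.   ]]
```

View pics/top0.png

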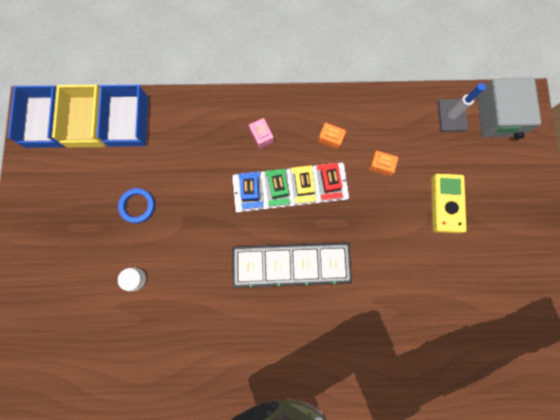

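View pics/side0.png

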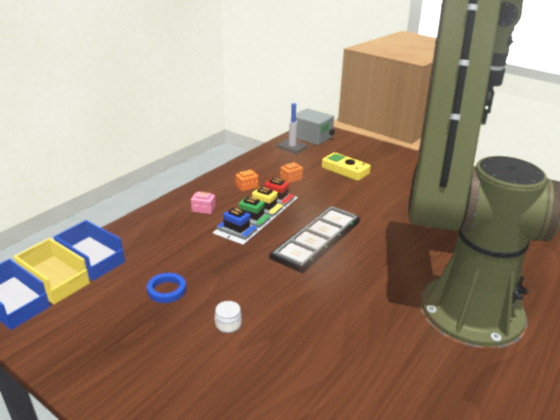

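Strip is the far row; left to right it carries blue (249,189), green (278,184), yellow (305,181), red (332,178). The charger is near, with bays at (250,266), (278,266), (305,264) and (334,264). Look-alikes are pink (261,132), orange (332,135) and orange (384,162): none of them stands on a plate. The packs meant are the four on the plates.

```bash
cat >> h.py <<'E'
RNG={'red':[(0,6),(172,180)],'yellow':[(24,35)],'green':[(45,85)],'blue':[(105,128)]}
def hsvmask(c,name):
    h=cv2.cvtColor(c['pixels'],cv2.COLOR_RGB2HSV); m=0
    for a,b in RNG[name]: m=m|((h[...,0]>=a)&(h[...,0]<=b)&(h[...,1]>120)&(h[...,2]>60))
    return m.astype(np.uint8)
def rectw(c,m,z,minA=60):
    out=[]
    for k in cv2.findContours(m,cv2.RETR_EXTERNAL,cv2.CHAIN_APPROX_NONE)[0]:
        if cv2.contourArea(k)<minA: continue
        w=ray(c,k.reshape(-1,2),z)[:,:2]; w0=w.mean(0)
        (a,b),(l,s),ang=cv2.minAreaRect(((w-w0)*1000).astype(np.float32))
        if l<s: l,s,ang=s,l,ang+90
        out.append((np.round(w0*1000+[a,b],1),round(l,1),round(s,1),round((ang+90)%180-90,1),k.reshape(-1,2).mean(0).round()))
    return out
E
python3 - <<'E'
from h import *
import pickle
c=pickle.load(open('top.pkl','rb'))
roi=np.zeros((420,560),np.uint8); roi[155:215,225:355]=1
for n in RNG: print(n,rectw(c,hsvmask(c,n)*roi,.058,40))
h=cv2.cvtColor(c['pixels'],cv2.COLOR_RGB2HSV)
w=((h[...,1]<50)&(h[...,2]>170)).astype(np.uint8); w[:235]=0;w[295:]=0;w[:,:225]=0;w[:,360:]=0
for r in rectw(c,w,.016): print('bay',r)
save(c,'crop.png',(225,115,405,295),4*.8)
E
```

```text
red [(array([ 609.1, -124.2]), 50.4, 12.9, 89.0, array([332., 196.])), (array([ 659.7, -120. ]), 73.4, 51.9, 8.6, array([330., 175.]))]
yellow [(array([651.2, -52.5]), 70.8, 51.3, 7.3, array([303., 179.]))]
green [(array([595.3,   9.5]), 45.6, 8.2, -84.5, array([279., 202.])), (array([644.1,  14.4]), 67.0, 46.8, 7.6, array([277., 182.]))]
blue [(array([589.7,  76.8]), 50.2, 11.0, -84.6, array([252., 205.])), (array([638.9,  84.8]), 70.1, 50.7, -1.0, array([249., 186.]))]
bay (array([441.1, -19. ]), 286.1, 88.9, -88.9, array([291., 265.]))
```

View pics/crop.png

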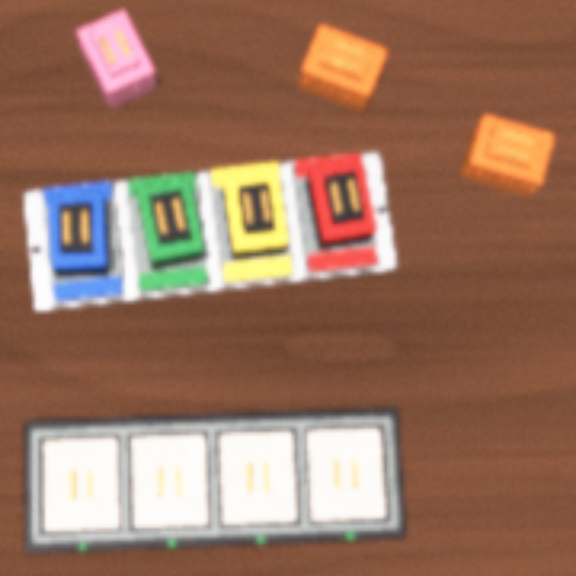

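The crop shows the four packs with black heads on the strip (blue (249,187) through red (331,176)). The pink and orange blocks stand alone on the bench. I'll move over the strip and look closely with the wrist camera.

drive_tool([
  {"dp": [0.03,0.045,0.005],"rot": [0,0,0.1]},
  {"dp": [0.03,0.045,0],"rot": [0,0,0.1]},
  {"dp": [0.03,0.045,0],"rot": [0,0,0.1]},
  {"dp": [0.03,0.045,0],"rot": [0,0,0.1]},
  {"dp": [0.03,0.045,0],"rot": [0,0,0.1]},
  {"dp": [0.03,0.045,0],"rot": [0,0,0.1]},
  {"dp": [0.03,0.045,0],"rot": [0,0,0.1]},
  {"dp": [0.03,0.045,0],"rot": [0,0,0.1]},
  {"dp": [0.03,0.045,0],"rot": [0,0,0.1]},
  {"dp": [0.03,0.045,0],"rot": [0,0,0.1]},
  {"dp": [0.03,0.045,0],"rot": [0,0,0.1]},
  {"dp": [0.03,0.045,0],"rot": [0,0,0.104]},
])

```text
time: 1.6
position: [0.5769, -0.018, 0.4093]
orientation: [[-0.006, 1.0, -0.001], [1.0, 0.006, -0.0], [-0.0, -0.001, -1.0]]
ft_force: [1.6, -1.5, 0.2]
gripper_width: 0.0855
grasp_force: 0.0
```

```bash
python3 - <<'E'
from h import *
import pickle
c=snap('wrist'); save(c,'w1.png'); pickle.dump(c,open('w1.pkl','wb')); print(np.round(c['extrinsics'],3).tolist(),c['fx'])
o=manip.get_obs(); print(o['time'],o['position'],np.round(o['orientation'],3),o['joint_positions'],o['gripper_width'])
E
```

```text
[[1.0, 0.005, 0.002, 0.577], [0.005, -0.95, -0.312, 0.061], [-0.0, 0.312, -0.95, 0.38], [0.0, 0.0, 0.0, 1.0]] 311.7691327392802
1.65 [ 0.57976604 -0.01342462  0.40897052] [[-0.013  1.     0.002]
 [ 1.     0.013  0.004]
 [ 0.004  0.002 -1.   ]] [-1.39332963 15.63963111 -5.26149833 68.99673392  0.24621598 87.85730271] 0.08550701282535
```

View pics/w1.png

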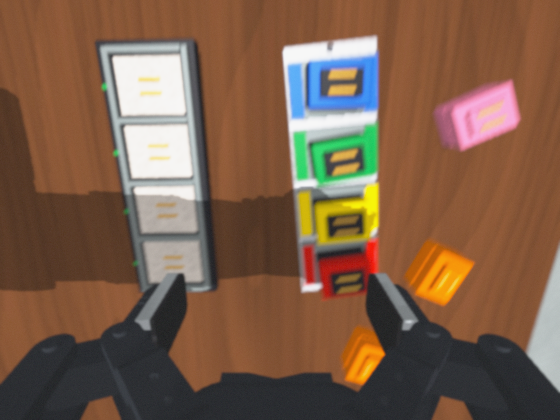

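The wrist view shows all four packs (heads at blue (341,82), green (345,157), yellow (346,224), red (347,282)) and the four bays (150,86), (158,151), (166,209), (172,262). Both rows are fully visible, so I'll measure from here.

```bash
cat > meas.py <<'E'
from h import *
import sys
c=snap('wrist'); h=cv2.cvtColor(c['pixels'],cv2.COLOR_RGB2HSV).astype(int)
o=manip.get_obs(); print(np.round(o['position'],4),np.round(o['orientation'],3).tolist(),o['time'])
H,S,V=h[...,0],h[...,1],h[...,2]
for n in RNG:
    m=hsvmask(c,n); m[:, :285]=0; m[:,385:]=0
    # top face: largest blob after opening; filled
    m=cv2.morphologyEx(m,cv2.MORPH_OPEN,np.ones((3,3)))
    ks=cv2.findContours(m,cv2.RETR_EXTERNAL,cv2.CHAIN_APPROX_NONE)[0]
    if not ks: continue
    k=max(ks,key=cv2.contourArea); hull=np.zeros_like(m); cv2.drawContours(hull,[cv2.convexHull(k)],-1,1,-1)
    hd=(hull>0)&(m==0)&(V<110); 
    hd=cv2.morphologyEx((hull*(m==0)*(V<255)).astype(np.uint8),cv2.MORPH_OPEN,np.ones((9,9)))
    g=cv2.erode(hd,np.ones((3,3)))*((H>8)&(H<28)&(S>90)&(V>110))
    ys,xs=np.nonzero(g)
    if len(xs)<8: print(n,'few gold'); continue
    gc=ray(c,[[xs.mean(),ys.mean()]],.066)[0]
    print(n,'gold',len(xs),(gc*1000).round(1),'px',xs.mean().round(),ys.mean().round(),'head',[r[:4] for r in rectw(c,hd,.066)],'col',[r[:4] for r in rectw(c,m,.058,100)])
w=((S<70)&(V>85)).astype(np.uint8); w[:,:95]=0; w[:,215:]=0; w[300:]=0
gy=((H>15)&(H<32)&(S>40)).astype(np.uint8)
w=cv2.morphologyEx(w,cv2.MORPH_OPEN,np.ones((7,7)))
for r in rectw(c,w,.016,300): print('bay',r)
cv2.imwrite('pics/mask_bay.png',w*255)
E
python3 meas.py
```

```text
[ 0.5783 -0.0158  0.4088] [[-0.009, 1.0, 0.0], [1.0, 0.009, 0.002], [0.002, 0.0, -1.0]] 1.7
red gold 172 [ 657.7 -128.1   66. ] px 341.0 291.0 head [(array([ 656.9, -126.1]), 36.9, 27.0, 5.3)] col [(array([ 613.3, -108.1]), 48.7, 11.9, -84.4), (array([ 659.3, -115.5]), 69.3, 69.2, 8.3)]
yellow gold 211 [650.2 -58.5  66. ] px 340.0 235.0 head [(array([649.4, -57.1]), 37.0, 25.9, 5.2)] col [(array([607.3, -46.1]), 50.1, 12.8, -84.4), (array([651.3, -48.5]), 68.6, 62.4, 6.4)]
green gold 347 [644.3  10.4  66. ] px 339.0 172.0 head [(array([643.7,  10.8]), 38.7, 25.1, 10.2)] col [(array([601.1,  15.8]), 48.3, 11.4, -84.4), (array([646.5,  15.9]), 69.5, 51.7, 12.2)]
blue gold 355 [637.3  84.7  66. ] px 337.0 93.0 head [(array([631.9,  87.4]), 47.4, 30.5, 0.7)] col [(array([639.4,  83.8]), 67.2, 48.8, 2.3)]
bay (array([ 441.3, -130.7]), 91.2, 84.8, 1.7, array([169., 268.]))
bay (array([440.9,  21.2]), 215.1, 99.0, -89.1, array([152., 142.]))
```

```bash
cat > bays.py <<'E'
from h import *
c=snap('wrist'); h=cv2.cvtColor(c['pixels'],cv2.COLOR_RGB2HSV)
S,V=h[...,1],cv2.GaussianBlur(h[...,2],(3,3),0).astype(float)
o=manip.get_obs(); print(np.round(o['position'],4),o['time'],np.abs(o['qvel']).max())
x0,x1,y0,y1=95,215,30,300
Vr=V[y0:y1,x0:x1]; mx=cv2.dilate(np.where(S[y0:y1,x0:x1]<90,Vr,0),np.ones((31,31)))
w=np.zeros(V.shape,np.uint8); w[y0:y1,x0:x1]=((Vr>.78*mx)&(S[y0:y1,x0:x1]<90)&(Vr>100))
w=cv2.morphologyEx(w,cv2.MORPH_CLOSE,np.ones((3,3))); w=cv2.morphologyEx(w,cv2.MORPH_OPEN,np.ones((5,5)))
P=[]
for r in rectw(c,w,.016,300): print('bay',r); P.append(r[0])
P=np.array(P); 
if len(P)==4:
    P=P[P[:,1].argsort()]; s=np.array([-105,-35,35,105]); fx=np.polyfit(s,P[:,0],1); fy=np.polyfit(s,P[:,1],1)
    print('yaw',np.degrees(np.arctan2(-fx[0],fy[0])),'scale',np.hypot(fx[0],fy[0]),'c',fx[1],fy[1],'bays',[(fx@[k,1],fy@[k,1]) for k in s])
E
python3 bays.py; cat >> bays.py <<'E'
cv2.imwrite('pics/mask_bay.png',w*255)
E
```

```text
[ 0.5771 -0.0176  0.4088] 1.75 2.7673452484290886
bay (array([ 442.3, -125.5]), 69.7, 56.1, 0.4, array([170., 264.]))
bay (array([441.3, -67.5]), 69.4, 32.8, 0.4, array([163., 223.]))
bay (array([441.9, -31. ]), 69.5, 17.3, 0.5, array([163., 193.]))
bay (array([442.8,  14.8]), 77.1, 57.2, 0.5, array([158., 155.]))
bay (array([442.,  85.]), 77.4, 57.5, 0.6, array([150.,  89.]))
```

drive_tool([
  {"dp": [0.01,0.017,-0.018],"rot": [0,0,0.01]},
  {"dp": [0.01,0.017,-0.018],"rot": [0,0,0.01]},
  {"dp": [0.01,0.017,-0.018],"rot": [0,0,0]},
  {"dp": [0.01,0.017,-0.018],"rot": [0,0,0]},
  {"dp": [0.01,0.017,-0.018],"rot": [0,0,0]},
  {"dp": [0.011,0.018,-0.018],"rot": [0,0,0]},
  {"dp": [0,0,0],"rot": [0,0,0]},
  {"dp": [0,0,0],"rot": [0,0,0]},
  {"dp": [0,0,0],"rot": [0,0,0]},
  {"dp": [0,0,0],"rot": [0,0,0]},
  {"dp": [0,0,0],"rot": [0,0,0]},
  {"dp": [0,0,0],"rot": [0,0,0]},
])

```text
time: 3.25
position: [0.6373, 0.0832, 0.3019]
orientation: [[-0.022, 1.0, 0.0], [1.0, 0.022, 0.0], [0.0, 0.0, -1.0]]
ft_force: [0.6, 0.5, 0.2]
gripper_width: 0.0853
grasp_force: 0.0
```

```bash
python3 - <<'E'
from h import *
import pickle
c=snap('wrist'); save(c,'w2.png'); pickle.dump(c,open('w2.pkl','wb'))
o=manip.get_obs(); print(o['time'],o['position'],np.round(o['orientation'],4).tolist(),o['qvel'].round(2) if hasattr(o['qvel'],'round') else o['qvel'])
E
```

```text
3.3 [0.63727296 0.08320732 0.30185177] [[-0.0218, 0.9998, 0.0002], [0.9998, 0.0218, -0.0], [-0.0, 0.0002, -1.0]] [ 0.11  0.13 -0.06 -0.   -0.11 -0.07]
```

View pics/w2.png

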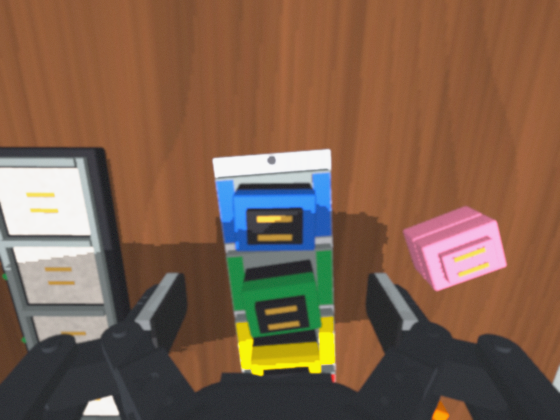

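Blue's gold contacts are at (274,219) and (274,237), centred between the fingers (150-185 and 365-405). I'll refine blue and get green and the bays from this steady view.

```bash
cat >> h.py <<'E'
def gold(c,box,z=.066):
    x0,y0,x1,y1=box; h=cv2.cvtColor(c['pixels'],cv2.COLOR_RGB2HSV)[y0:y1,x0:x1]
    g=((h[...,0]>8)&(h[...,0]<30)&(h[...,1]>60)&(h[...,2]>120)).astype(np.uint8)
    out=[]
    for k in cv2.findContours(g,cv2.RETR_EXTERNAL,cv2.CHAIN_APPROX_NONE)[0]:
        if len(k)<15: continue
        p=k.reshape(-1,2)+[x0,y0]; r=cv2.minAreaRect(p.astype(np.float32)); w=ray(c,[r[0]],z)[0]
        W=ray(c,p,z)[:,:2]; d=cv2.fitLine(W.astype(np.float32),cv2.DIST_L2,0,1e-4,1e-4).ravel()[:2]
        out.append((np.round(r[0]),(w*1000).round(1)[:2],round(np.degrees(np.arctan2(d[1],d[0])*1)%180,1)))
    return out
E
python3 - <<'E'
from h import *
import pickle
c=pickle.load(open('w2.pkl','rb'))
print('blue',gold(c,(245,208,303,245)));print('green',gold(c,(258,300,306,332)))
print('bays',gold(c,(10,180,80,225),.016),gold(c,(35,262,85,292),.016))
c=pickle.load(open('w1.pkl','rb'))
for b in [(130,70,170,100),(140,140,180,168),(150,195,185,222),(155,250,190,275)]: print(gold(c,b,.016))
E
```

```text
blue [(array([274., 237.]), array([636.8,  77.1]), np.float32(2.6)), (array([274., 218.]), array([635.8,  91.1]), np.float32(2.1))]
green [(array([283., 325.]), array([645.3,   2.4]), np.float32(10.4)), (array([281., 310.]), array([642.7,  16.3]), np.float32(10.3))]
bays [(array([ 44., 210.]), array([437.8,  77.5]), np.float32(179.3)), (array([ 40., 194.]), array([437.8,  91.7]), np.float32(0.7))] [(array([ 61., 282.]), array([439.2,   6.8]), np.float32(1.3)), (array([ 58., 269.]), array([439.1,  20.8]), np.float32(1.6))]
[(array([150.,  93.]), array([440. ,  79.8]), np.float32(1.6)), (array([148.,  79.]), array([439.5,  93.8]), np.float32(0.6))]
[(array([159., 158.]), array([441.3,   9.5]), np.float32(2.4)), (array([158., 146.]), array([441.8,  23.7]), np.float32(0.7))]
[(array([166., 216.]), array([442.7, -60.8]), np.float32(2.5)), (array([166., 204.]), array([442.9, -46.7]), np.float32(3.4))]
[(array([174., 266.]), array([ 445.2, -130.7]), np.float32(3.5)), (array([172., 257.]), array([ 444.6, -117.1]), np.float32(5.2))]
```

drive_tool([
  {"dp": [-0.001,0.001,-0.02],"rot": [0,0,0.02]},
  {"dp": [0,0,-0.022],"rot": [0,0,0]},
  {"dp": [0,0,-0.022],"rot": [0,0,0]},
  {"dp": [0,0,-0.022],"rot": [0,0,0]},
  {"dp": [0,0,-0.012],"rot": [0,0,0]},
  {"dp": [0,0,-0.01],"rot": [0,0,0]},
  {"dp": [0,0,0],"rot": [0,0,0]},
  {"dp": [0,0,0],"rot": [0,0,0]},
])

```text
time: 4.3
position: [0.6367, 0.0844, 0.1944]
orientation: [[-0.042, 0.999, 0.001], [0.999, 0.042, 0.0], [0.0, 0.001, -1.0]]
ft_force: [0.8, 0.1, -0.3]
gripper_width: 0.0855
grasp_force: 0.0
```

drive_tool([
  {"dp": [0,0,0],"rot": [0,0,0]},
  {"dp": [0,0,0],"rot": [0,0,0]},
  {"dp": [0,0,0],"rot": [0,0,0]},
  {"dp": [0,0,0],"rot": [0,0,0]},
  {"dp": [0,0,0],"rot": [0,0,0]},
  {"dp": [0,0,0],"rot": [0,0,0]},
], fingers=255)

```text
time: 5.05
position: [0.6368, 0.0844, 0.1946]
orientation: [[-0.042, 0.999, 0.002], [0.999, 0.042, 0.0], [0.0, 0.002, -1.0]]
ft_force: [0.6, 1.3, 6.0]
gripper_width: 0.0596
grasp_force: 66.1
```

drive_tool([
  {"dp": [0,0,0.01],"rot": [0,0,0]},
  {"dp": [0,0,0.02],"rot": [0,0,0]},
  {"dp": [0,0,0.025],"rot": [0,0,0]},
  {"dp": [0,0,0.025],"rot": [0,0,0]},
  {"dp": [0,0,0.01],"rot": [0,0,0]},
])

```text
time: 5.68
position: [0.6366, 0.0844, 0.2852]
orientation: [[-0.042, 0.999, 0.002], [0.999, 0.042, 0.0], [0.0, 0.002, -1.0]]
ft_force: [0.7, 0.2, -3.0]
gripper_width: 0.0594
grasp_force: 65.5
```

drive_tool([
  {"dp": [-0.01,-0.01,0],"rot": [0,0,-0.022]},
  {"dp": [-0.02,-0.02,0],"rot": [0,0,0]},
  {"dp": [-0.025,-0.027,0],"rot": [0,0,0]},
  {"dp": [-0.03,-0.033,0],"rot": [0,0,0]},
  {"dp": [-0.03,-0.033,0],"rot": [0,0,0]},
  {"dp": [-0.03,-0.033,0],"rot": [0,0,0]},
  {"dp": [-0.025,-0.027,0],"rot": [0,0,0]},
  {"dp": [-0.015,-0.018,0],"rot": [0,0,0]},
  {"dp": [-0.01,-0.01,0],"rot": [0,0,0]},
  {"dp": [0,0,0],"rot": [0,0,0]},
  {"dp": [0,0,0],"rot": [0,0,0]},
  {"dp": [0,0,0],"rot": [0,0,0]},
])

```text
time: 7.18
position: [0.4418, -0.1262, 0.2836]
orientation: [[-0.021, 1.0, 0.0], [1.0, 0.021, 0.0], [0.0, 0.0, -1.0]]
ft_force: [0.4, -0.2, -3.2]
gripper_width: 0.0591
grasp_force: 65.4
```

```bash
python3 - <<'E'
from h import *
import pickle
c=snap('wrist'); save(c,'w3.png'); pickle.dump(c,open('w3.pkl','wb'))
o=manip.get_obs(); print(o['time'],o['position'],np.round(o['orientation'],4).tolist(),o['gripper_width'],o['grasp_force'])
E
```

```text
7.225 [ 0.44175696 -0.12617258  0.28364093] [[-0.021, 0.9998, 0.0001], [0.9998, 0.021, 0.0002], [0.0001, 0.0001, -1.0]] 0.05935856179569583 65.44830322265625
```

View pics/w3.png

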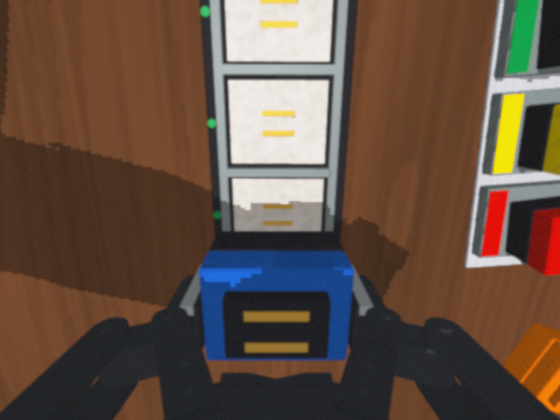

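Blue is held square, with contacts at (276,316) and (276,347). The bay contacts show at (278,12), (278,124) and (278,214).

```bash
python3 - <<'E'
from h import *
import pickle
c=pickle.load(open('w3.pkl','rb'))
P=[]
for b in [(255,0,305,35),(255,105,305,145),(255,198,305,230)]:
    g=gold(c,b,.016); print(g); P.append(np.mean([x[1] for x in g],0))
P=np.array(P); s=np.array([35,-35,-105][-len(P):]); s=np.array([105,35,-35]) if len(P)==3 else s
print(P); fx=np.polyfit(s,P[:,0],1);fy=np.polyfit(s,P[:,1],1);print('yaw',np.degrees(np.arctan2(-fx[0],fy[0])),fy[0],[(k,fx@[k,1],fy@[k,1]) for k in(105,35,-35,-105)])
print('held',gold(c,(235,305,315,356),.155))
h=cv2.cvtColor(c['pixels'],cv2.COLOR_RGB2HSV); w=((h[...,1]<60)&(h[...,2]>165)).astype(np.uint8); w[:,:200]=0;w[:,360:]=0; w[240:]=0
w=cv2.morphologyEx(w,cv2.MORPH_CLOSE,np.ones((5,5)))
for r in rectw(c,w,.016,500): print(r)
E
```

```text
[(array([278.,  24.]), array([440.8,   8.8]), np.float32(1.2)), (array([278.,   2.]), array([440.9,  21.7]), np.float32(1.2))]
[(array([278., 133.]), array([442.4, -62. ]), np.float32(1.5)), (array([278., 113.]), array([442.1, -47.9]), np.float32(0.8))]
[(array([277., 223.]), array([ 443.2, -132.9]), np.float32(1.5)), (array([278., 206.]), array([ 443.3, -118.9]), np.float32(1.2))]
[[ 440.85   15.25]
 [ 442.25  -54.95]
 [ 443.25 -125.9 ]]
yaw 0.9741170483632219 1.0082142857142853 [(105, np.float64(440.9166666666667), np.float64(15.374999999999957)), (35, np.float64(442.1166666666667), np.float64(-55.20000000000001)), (-35, np.float64(443.3166666666666), np.float64(-125.77499999999998)), (-105, np.float64(444.5166666666666), np.float64(-196.34999999999997))]
held [(array([276., 347.]), array([ 442.4, -134.4]), np.float32(1.0)), (array([276., 316.]), array([ 442.1, -120.2]), np.float32(1.2))]
(array([442.1, -55. ]), 71.2, 58.4, 1.2, array([278., 120.]))
(array([441.9, -49.6]), 144.4, 88.9, -88.9, array([276.,  94.]))
```

drive_tool([
  {"dp": [0.001,0.0015,-0.01],"rot": [0,0,0]},
  {"dp": [0,0,-0.02],"rot": [0,0,0]},
  {"dp": [0,0,-0.02],"rot": [0,0,0]},
  {"dp": [0,0,-0.02],"rot": [0,0,0]},
  {"dp": [0,0,-0.01],"rot": [0,0,0]},
  {"dp": [0,0,-0.005],"rot": [0,0,0]},
  {"dp": [0,0,-0.002],"rot": [0,0,0]},
  {"dp": [0,0,-0.001],"rot": [0,0,0]},
  {"dp": [0,0,0],"rot": [0,0,0]},
  {"dp": [0,0,0],"rot": [0,0,0]},
])

```text
time: 8.48
position: [0.4424, -0.1252, 0.196]
orientation: [[-0.02, 1.0, 0.001], [1.0, 0.02, -0.0], [-0.0, 0.001, -1.0]]
ft_force: [-0.1, 0.8, -2.5]
gripper_width: 0.0593
grasp_force: 65.4
```

Still hanging (-2.5 N, about 1 mm up), so I'll lower until contact.

drive_tool([
  {"dp": [0,0,-0.001],"rot": [0,0,0]},
  {"dp": [0,0,-0.0005],"rot": [0,0,0]},
  {"dp": [0,0,0],"rot": [0,0,0]},
])

```text
time: 8.85
position: [0.4424, -0.1252, 0.1946]
orientation: [[-0.02, 1.0, 0.0], [1.0, 0.02, -0.0], [-0.0, 0.0, -1.0]]
ft_force: [-2.0, 0.6, 3.2]
gripper_width: 0.0591
grasp_force: 66.0
```

drive_tool([
  {"dp": [0,0,0],"rot": [0,0,0]},
  {"dp": [0,0,0],"rot": [0,0,0]},
  {"dp": [0,0,0],"rot": [0,0,0]},
  {"dp": [0,0,0],"rot": [0,0,0]},
  {"dp": [0,0,0],"rot": [0,0,0]},
  {"dp": [0,0,0.01],"rot": [0,0,0]},
  {"dp": [0,0,0.025],"rot": [0,0,0]},
  {"dp": [0,0,0.035],"rot": [0,0,0]},
  {"dp": [0,0,0.037],"rot": [0,0,0]},
  {"dp": [0,0,0],"rot": [0,0,0]},
  {"dp": [0,0,0],"rot": [0,0,0]},
], fingers=0)

```text
time: 10.22
position: [0.4421, -0.1251, 0.3013]
orientation: [[-0.02, 1.0, 0.0], [1.0, 0.02, -0.0], [-0.0, 0.0, -1.0]]
ft_force: [-0.7, 0.3, -0.2]
gripper_width: 0.0854
grasp_force: 0.0
```

drive_tool([
  {"dp": [0.01,0.007,0],"rot": [0,0,0.02]},
  {"dp": [0.02,0.013,0],"rot": [0,0,0.02]},
  {"dp": [0.03,0.02,0],"rot": [0,0,0.02]},
  {"dp": [0.04,0.027,0],"rot": [0,0,0.02]},
  {"dp": [0.04,0.027,0],"rot": [0,0,0.02]},
  {"dp": [0.03,0.02,0],"rot": [0,0,0.02]},
  {"dp": [0.02,0.013,0],"rot": [0,0,0.02]},
  {"dp": [0.0115,0.0075,0],"rot": [0,0,0.02]},
  {"dp": [0,0,0],"rot": [0,0,0]},
  {"dp": [0,0,0],"rot": [0,0,0]},
  {"dp": [0,0,0],"rot": [0,0,0]},
  {"dp": [0,0,0],"rot": [0,0,0]},
])

```text
time: 11.72
position: [0.6434, 0.0088, 0.3015]
orientation: [[-0.178, 0.984, 0.0], [0.984, 0.178, -0.0], [-0.0, 0.0, -1.0]]
ft_force: [0.7, -0.1, -0.7]
gripper_width: 0.0853
grasp_force: 0.0
```

```bash
cat > look.py <<'E'
from h import *
import pickle,sys
c=snap('wrist'); save(c,sys.argv[1]+'.png'); pickle.dump(c,open(sys.argv[1]+'.pkl','wb'))
o=manip.get_obs(); R=o['orientation']; print(o['time'],np.round(o['position'],4),'yaw',np.degrees(np.arctan2(R[1][1],R[0][1])).round(2),o['gripper_width'])
for g in gold(c,(0,100,560,360)): print(g)
E
python3 look.py w4
```

```text
11.775 [0.6435 0.0089 0.3015] yaw 10.27 0.08515820743695102
(array([  6., 358.]), array([ 447.1, -141.3]), np.float32(5.5))
(array([  6., 351.]), array([ 447.6, -133.9]), np.float32(2.1))
(array([542., 343.]), array([871.2, -49.3]), np.float32(89.8))
(array([  5., 337.]), array([ 448.1, -119.7]), np.float32(1.5))
(array([333., 346.]), array([706.9, -81.8]), np.float32(55.5))
(array([492., 328.]), array([825.9, -42.8]), np.float32(117.2))
(array([370., 345.]), array([735.9, -75.6]), np.float32(104.8))
(array([511., 323.]), array([838.7, -35.5]), np.float32(88.2))
(array([550., 323.]), array([868.9, -29.7]), np.float32(96.7))
(array([500., 316.]), array([828.3, -31. ]), np.float32(95.1))
(array([557., 306.]), array([867.3, -14.7]), np.float32(86.3))
(array([509., 301.]), array([829.1, -17. ]), np.float32(89.5))
(array([547., 302.]), array([858.4, -12.5]), np.float32(90.8))
(array([270., 288.]), array([647.8, -38.8]), np.float32(4.5))
(array([ 37., 246.]), array([477.3, -33.9]), np.float32(1.1))
(array([276., 237.]), array([645.1,   3.1]), np.float32(10.2))
(array([ 36., 231.]), array([
[... 718 characters left out ...]
87.1))
(array([448., 141.]), array([742.3,  88.7]), np.float32(100.0))
(array([485., 142.]), array([766.1,  92.5]), np.float32(88.2))
(array([512., 140.]), array([782.4,  96.3]), np.float32(93.8))
(array([502., 135.]), array([775.1,  98.7]), np.float32(91.5))
(array([481., 127.]), array([760.1, 100.7]), np.float32(96.3))
(array([489., 105.]), array([759.4, 114.1]), np.float32(90.7))
(array([508., 219.]), array([801.7,  45.4]), np.float32(86.8))
(array([438., 126.]), array([732.8,  96.3]), np.float32(90.0))
(array([380., 164.]), array([703.4,  66.7]), np.float32(91.3))
(array([144., 149.]), array([549.1,  48.7]), np.float32(91.0))
(array([112., 117.]), array([528.5,  64.8]), np.float32(87.7))
```

View pics/w4.png

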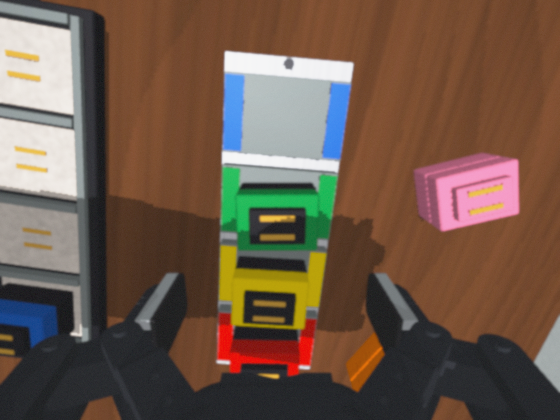

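Green is centred at (276,228), with its contacts midway at (643.9, 10.0) mm and yaw 10.3°. Blue sits in the right-hand bay at (25,335).

drive_tool([
  {"dp": [0,0.001,-0.02],"rot": [0,0,0]},
  {"dp": [0,0,-0.022],"rot": [0,0,0]},
  {"dp": [0,0,-0.022],"rot": [0,0,0]},
  {"dp": [0,0,-0.022],"rot": [0,0,0]},
  {"dp": [0,0,-0.012],"rot": [0,0,0]},
  {"dp": [0,0,-0.009],"rot": [0,0,0]},
  {"dp": [0,0,0],"rot": [0,0,0]},
  {"dp": [0,0,0],"rot": [0,0,0]},
])

```text
time: 12.78
position: [0.6442, 0.0103, 0.195]
orientation: [[-0.179, 0.984, 0.001], [0.984, 0.179, 0.0], [-0.0, 0.001, -1.0]]
ft_force: [0.2, 0.2, -0.1]
gripper_width: 0.0854
grasp_force: 0.0
```

drive_tool([
  {"dp": [0,0,0],"rot": [0,0,0]},
  {"dp": [0,0,0],"rot": [0,0,0]},
  {"dp": [0,0,0],"rot": [0,0,0]},
  {"dp": [0,0,0],"rot": [0,0,0]},
  {"dp": [0,0,0],"rot": [0,0,0]},
  {"dp": [0,0,0],"rot": [0,0,0]},
], fingers=255)

```text
time: 13.52
position: [0.6442, 0.0104, 0.1951]
orientation: [[-0.179, 0.984, 0.001], [0.984, 0.179, -0.0], [-0.0, 0.001, -1.0]]
ft_force: [-0.9, 0.3, 4.9]
gripper_width: 0.0592
grasp_force: 65.8
```

drive_tool([
  {"dp": [0,0,0.01],"rot": [0,0,0]},
  {"dp": [0,0,0.02],"rot": [0,0,0]},
  {"dp": [0,0,0.025],"rot": [0,0,0]},
  {"dp": [0,0,0.025],"rot": [0,0,0]},
  {"dp": [0,0,0.01],"rot": [0,0,0]},
])

```text
time: 14.15
position: [0.6441, 0.0103, 0.2858]
orientation: [[-0.179, 0.984, 0.002], [0.984, 0.179, 0.0], [-0.0, 0.002, -1.0]]
ft_force: [0.1, 0.2, -0.9]
gripper_width: 0.059
grasp_force: 65.2
```

drive_tool([
  {"dp": [-0.0125,-0.0045,0],"rot": [0,0,-0.02]},
  {"dp": [-0.02,-0.006,0],"rot": [0,0,-0.02]},
  {"dp": [-0.03,-0.01,0],"rot": [0,0,-0.02]},
  {"dp": [-0.04,-0.012,0],"rot": [0,0,-0.02]},
  {"dp": [-0.04,-0.012,0],"rot": [0,0,-0.02]},
  {"dp": [-0.03,-0.01,0],"rot": [0,0,-0.02]},
  {"dp": [-0.02,-0.006,0],"rot": [0,0,-0.02]},
  {"dp": [-0.01,-0.004,0],"rot": [0,0,-0.02]},
  {"dp": [0,0,0],"rot": [0,0,0]},
  {"dp": [0,0,0],"rot": [0,0,0]},
  {"dp": [0,0,0],"rot": [0,0,0]},
])

```text
time: 15.52
position: [0.442, -0.054, 0.2842]
orientation: [[-0.02, 1.0, 0.0], [1.0, 0.02, 0.0], [0.0, 0.0, -1.0]]
ft_force: [0.4, 0.6, -2.0]
gripper_width: 0.0594
grasp_force: 65.2
```

```bash
python3 look.py w5 | head -1; python3 - <<'E'
from h import *
import pickle
c=pickle.load(open('w5.pkl','rb'))
print('held',gold(c,(225,300,325,358),.155)); print('bays',gold(c,(240,0,310,240),.016)); 
E
```

```text
15.575 [ 0.4419 -0.054   0.2842] yaw 1.17 0.05928380885129447
held [(array([276., 346.]), array([442.5, -62.3]), np.float32(1.1)), (array([276., 315.]), array([442.2, -48. ]), np.float32(1.1))]
bays [(array([276., 225.]), array([442.2, -62.7]), np.float32(1.5)), (array([276., 208.]), array([442.4, -48.6]), np.float32(1.1)), (array([276., 136.]), array([440.8,   8.3]), np.float32(1.4)), (array([276., 116.]), array([440.6,  22.1]), np.float32(180.0)), (array([276.,  28.]), array([439.5,  78.3]), np.float32(0.9)), (array([276.,   4.]), array([439.5,  92.5]), np.float32(1.0))]
```

View pics/w5.png

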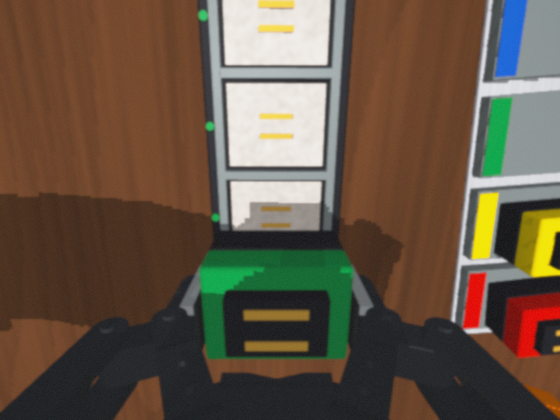

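Green is held square (276,331). Its contacts line up with the target bay's at (276,217) to within 0.5 mm, so I can lower it.

drive_tool([
  {"dp": [0,-0.0005,-0.01],"rot": [0,0,0]},
  {"dp": [0,0,-0.02],"rot": [0,0,0]},
  {"dp": [0,0,-0.02],"rot": [0,0,0]},
  {"dp": [0,0,-0.02],"rot": [0,0,0]},
  {"dp": [0,0,-0.01],"rot": [0,0,0]},
  {"dp": [0,0,-0.005],"rot": [0,0,0]},
  {"dp": [0,0,-0.0025],"rot": [0,0,0]},
  {"dp": [0,0,-0.001],"rot": [0,0,0]},
  {"dp": [0,0,-0.001],"rot": [0,0,0]},
  {"dp": [0,0,0],"rot": [0,0,0]},
  {"dp": [0,0,0],"rot": [0,0,0]},
])

```text
time: 16.95
position: [0.4416, -0.0547, 0.195]
orientation: [[-0.02, 1.0, 0.001], [1.0, 0.02, -0.0], [-0.0, 0.001, -1.0]]
ft_force: [0.8, 0.0, -0.1]
gripper_width: 0.0595
grasp_force: 65.3
```

drive_tool([
  {"dp": [0,0,-0.0005],"rot": [0,0,0]},
  {"dp": [0,0,0],"rot": [0,0,0]},
])

```text
time: 17.2
position: [0.4416, -0.0547, 0.195]
orientation: [[-0.02, 1.0, 0.001], [1.0, 0.02, -0.0], [-0.0, 0.001, -1.0]]
ft_force: [-3.0, 0.2, 7.8]
gripper_width: 0.0592
grasp_force: 66.4
```

drive_tool([
  {"dp": [0,0,0],"rot": [0,0,0]},
  {"dp": [0,0,0],"rot": [0,0,0]},
  {"dp": [0,0,0],"rot": [0,0,0]},
  {"dp": [0,0,0],"rot": [0,0,0]},
  {"dp": [0,0,0],"rot": [0,0,0]},
  {"dp": [0,0,0.01],"rot": [0,0,0]},
  {"dp": [0,0,0.025],"rot": [0,0,0]},
  {"dp": [0,0,0.035],"rot": [0,0,0]},
  {"dp": [0,0,0.037],"rot": [0,0,0]},
  {"dp": [0,0,0],"rot": [0,0,0]},
  {"dp": [0,0,0],"rot": [0,0,0]},
], fingers=0)

```text
time: 18.58
position: [0.4411, -0.0546, 0.3013]
orientation: [[-0.02, 1.0, 0.0], [1.0, 0.02, -0.0], [-0.0, 0.0, -1.0]]
ft_force: [-0.2, 0.4, -0.3]
gripper_width: 0.0856
grasp_force: 0.0
```

drive_tool([
  {"dp": [0.01,0,0],"rot": [0,0,0.009]},
  {"dp": [0.02,0,0],"rot": [0,0,0.009]},
  {"dp": [0.03,-0.001,0],"rot": [0,0,0.009]},
  {"dp": [0.04,-0.001,0],"rot": [0,0,0.009]},
  {"dp": [0.04,-0.001,0],"rot": [0,0,0.009]},
  {"dp": [0.035,-0.001,0],"rot": [0,0,0.009]},
  {"dp": [0.02,0,0],"rot": [0,0,0.009]},
  {"dp": [0.013,0,0],"rot": [0,0,0.009]},
  {"dp": [0,0,0],"rot": [0,0,0]},
  {"dp": [0,0,0],"rot": [0,0,0]},
  {"dp": [0,0,0],"rot": [0,0,0]},
  {"dp": [0,0,0],"rot": [0,0,0]},
])

```text
time: 20.08
position: [0.6489, -0.0587, 0.3015]
orientation: [[-0.092, 0.996, 0.0], [0.996, 0.092, -0.0], [-0.0, 0.0, -1.0]]
ft_force: [-0.9, 0.9, 0.6]
gripper_width: 0.0852
grasp_force: 0.0
```

```bash
python3 look.py w6 | head -1; python3 - <<'E'
from h import *
import pickle
c=pickle.load(open('w6.pkl','rb'))
print(gold(c,(253,208,298,245)))
E
```

```text
20.125 [ 0.649  -0.0587  0.3016] yaw 5.26 0.08553675724412496
[(array([278., 238.]), array([650.9, -65.2]), np.float32(5.2)), (array([276., 220.]), array([648.9, -51.3]), np.float32(7.2)), (array([275., 208.]), array([647.1, -43.4]), np.float32(6.2))]
```

View pics/w6.png

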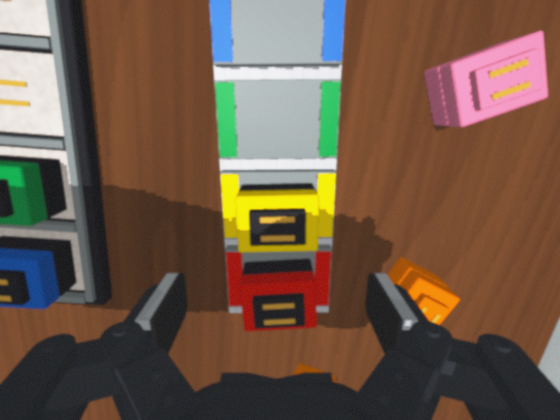

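Yellow is at (277,229), centred between the fingers. Green (20,190) and blue (30,275) sit in their bays. An orange look-alike lies at (420,290), so I'll check the far finger clears it.

```bash
python3 - <<'E'
from h import *
import pickle
c=pickle.load(open('w6.pkl','rb')); h=cv2.cvtColor(c['pixels'],cv2.COLOR_RGB2HSV)
m=((h[...,0]>=7)&(h[...,0]<=16)&(h[...,1]>190)&(h[...,2]>120)).astype(np.uint8); m[:250]=0; m[:,:280]=0
m=cv2.morphologyEx(m,cv2.MORPH_OPEN,np.ones((5,5)))
for k in cv2.findContours(m,cv2.RETR_EXTERNAL,cv2.CHAIN_APPROX_NONE)[0]:
    p=k.reshape(-1,2); print(p.min(0),p.max(0),[ray(c,p,z)[:,0].min().round(4) for z in (.0,.042)],ray(c,p,.042)[:,1].max())
c=pickle.load(open('top.pkl','rb'))
print(ray(c,[[320,133],[332,146],[344,143],[372,160],[384,172],[397,168]],.042).round(3))
print('red',gold(pickle.load(open('w6.pkl','rb')),(255,300,305,328)))
E
```

```text
[296 364] [312 372] [np.float64(0.6883), np.float64(0.6811)] -0.19767570841840612
[415 292] [449 309] [np.float64(0.7976), np.float64(0.7736)] -0.11275927477108294
[390 258] [454 297] [np.float64(0.7663), np.float64(0.7472)] -0.08316049047446712
[[ 0.782 -0.102  0.042]
 [ 0.745 -0.132  0.042]
 [ 0.753 -0.164  0.042]
 [ 0.705 -0.234  0.042]
 [ 0.672 -0.263  0.042]
 [ 0.682 -0.298  0.042]]
red [(array([279., 321.]), array([ 658.7, -135.4]), np.float32(8.9)), (array([278., 306.]), array([ 656.6, -121.5]), np.float32(8.4))]
```

The oranges start at x≥0.745 in the fingers' reach, and the far finger back comes to 0.707–0.716, so it's clear.

drive_tool([
  {"dp": [0.001,0.0005,-0.02],"rot": [0,0,0.012]},
  {"dp": [0,0,-0.022],"rot": [0,0,0]},
  {"dp": [0,0,-0.022],"rot": [0,0,0]},
  {"dp": [0,0,-0.022],"rot": [0,0,0]},
  {"dp": [0,0,-0.012],"rot": [0,0,0]},
  {"dp": [0,0,-0.009],"rot": [0,0,0]},
  {"dp": [0,0,0],"rot": [0,0,0]},
  {"dp": [0,0,0],"rot": [0,0,0]},
])

```text
time: 21.12
position: [0.6507, -0.0582, 0.195]
orientation: [[-0.104, 0.995, 0.001], [0.995, 0.104, -0.0], [-0.0, 0.001, -1.0]]
ft_force: [0.2, -0.2, 0.2]
gripper_width: 0.0855
grasp_force: 0.0
```

drive_tool([
  {"dp": [0,0,0],"rot": [0,0,0]},
  {"dp": [0,0,0],"rot": [0,0,0]},
  {"dp": [0,0,0],"rot": [0,0,0]},
  {"dp": [0,0,0],"rot": [0,0,0]},
  {"dp": [0,0,0],"rot": [0,0,0]},
  {"dp": [0,0,0],"rot": [0,0,0]},
], fingers=255)

```text
time: 21.88
position: [0.6507, -0.0582, 0.1951]
orientation: [[-0.104, 0.995, 0.001], [0.995, 0.104, -0.0], [-0.0, 0.001, -1.0]]
ft_force: [-0.2, -0.5, 5.7]
gripper_width: 0.0595
grasp_force: 65.9
```

drive_tool([
  {"dp": [0,0,0.01],"rot": [0,0,0]},
  {"dp": [0,0,0.02],"rot": [0,0,0]},
  {"dp": [0,0,0.025],"rot": [0,0,0]},
  {"dp": [0,0,0.025],"rot": [0,0,0]},
  {"dp": [0,0,0.01],"rot": [0,0,0]},
])

```text
time: 22.5
position: [0.6506, -0.0582, 0.2857]
orientation: [[-0.104, 0.995, 0.002], [0.995, 0.104, -0.0], [-0.0, 0.002, -1.0]]
ft_force: [-0.1, -0.2, -2.1]
gripper_width: 0.0593
grasp_force: 65.3
```

drive_tool([
  {"dp": [-0.0095,0.003,0],"rot": [0,0,-0.01]},
  {"dp": [-0.02,0.007,0],"rot": [0,0,-0.01]},
  {"dp": [-0.03,0.011,0],"rot": [0,0,-0.01]},
  {"dp": [-0.04,0.014,0],"rot": [0,0,-0.01]},
  {"dp": [-0.04,0.014,0],"rot": [0,0,-0.01]},
  {"dp": [-0.035,0.012,0],"rot": [0,0,-0.01]},
  {"dp": [-0.025,0.009,0],"rot": [0,0,-0.01]},
  {"dp": [-0.01,0.004,0],"rot": [0,0,-0.014]},
  {"dp": [0,0,0],"rot": [0,0,0]},
  {"dp": [0,0,0],"rot": [0,0,0]},
  {"dp": [0,0,0],"rot": [0,0,0]},
])

```text
time: 23.88
position: [0.4416, 0.0156, 0.2842]
orientation: [[-0.02, 1.0, 0.0], [1.0, 0.02, -0.0], [-0.0, 0.0, -1.0]]
ft_force: [0.7, 0.8, -2.5]
gripper_width: 0.059
grasp_force: 65.3
```

```bash
python3 look.py w7 | head -1; python3 - <<'E'
from h import *
import pickle
c=pickle.load(open('w7.pkl','rb'))
print('held',gold(c,(235,305,315,356),.155)); print('bays',gold(c,(240,0,310,235),.016)); 
E
```

```text
23.925 [0.4415 0.0156 0.2841] yaw 1.12 0.05905075703884035
held [(array([276., 346.]), array([442.2,   7.4]), np.float32(1.1)), (array([276., 314.]), array([441.9,  21.9]), np.float32(1.1))]
bays [(array([274., 224.]), array([440.7,   7.3]), np.float32(1.1)), (array([274., 208.]), array([440.4,  21.4]), np.float32(1.1)), (array([274., 136.]), array([439.4,  77.9]), np.float32(1.4)), (array([274., 116.]), array([439.2,  92.1]), np.float32(1.4)), (array([302.,  28.]), array([457.4, 148.6]), np.float32(91.7)), (array([278.,  28.]), array([440.9, 148.6]), np.float32(89.8)), (array([250.,  28.]), array([421.8, 148.2]), np.float32(89.9))]
```

drive_tool([
  {"dp": [-0.001,0,-0.01],"rot": [0,0,0]},
  {"dp": [0,0,-0.02],"rot": [0,0,0]},
  {"dp": [0,0,-0.02],"rot": [0,0,0]},
  {"dp": [0,0,-0.02],"rot": [0,0,0]},
  {"dp": [0,0,-0.01],"rot": [0,0,0]},
  {"dp": [0,0,-0.005],"rot": [0,0,0]},
  {"dp": [0,0,-0.0025],"rot": [0,0,0]},
  {"dp": [0,0,-0.001],"rot": [0,0,0]},
  {"dp": [0,0,-0.001],"rot": [0,0,0]},
  {"dp": [0,0,0],"rot": [0,0,0]},
  {"dp": [0,0,0],"rot": [0,0,0]},
])

```text
time: 25.3
position: [0.4401, 0.0159, 0.195]
orientation: [[-0.02, 1.0, 0.001], [1.0, 0.02, 0.0], [0.0, 0.001, -1.0]]
ft_force: [-0.4, 0.4, -1.1]
gripper_width: 0.0592
grasp_force: 65.4
```

drive_tool([
  {"dp": [0,0,-0.0006],"rot": [0,0,0]},
  {"dp": [0,0,0],"rot": [0,0,0]},
])

```text
time: 25.55
position: [0.4401, 0.0159, 0.195]
orientation: [[-0.02, 1.0, 0.001], [1.0, 0.02, 0.0], [0.0, 0.001, -1.0]]
ft_force: [-1.7, -0.2, 9.8]
gripper_width: 0.0592
grasp_force: 66.7
```

drive_tool([
  {"dp": [0,0,0],"rot": [0,0,0]},
  {"dp": [0,0,0],"rot": [0,0,0]},
  {"dp": [0,0,0],"rot": [0,0,0]},
  {"dp": [0,0,0],"rot": [0,0,0]},
  {"dp": [0,0,0],"rot": [0,0,0]},
  {"dp": [0,0,0.01],"rot": [0,0,0]},
  {"dp": [0,0,0.025],"rot": [0,0,0]},
  {"dp": [0,0,0.035],"rot": [0,0,0]},
  {"dp": [0,0,0.037],"rot": [0,0,0]},
  {"dp": [0,0,0],"rot": [0,0,0]},
  {"dp": [0,0,0],"rot": [0,0,0]},
], fingers=0)

```text
time: 26.92
position: [0.4396, 0.0159, 0.3011]
orientation: [[-0.02, 1.0, 0.0], [1.0, 0.02, -0.0], [-0.0, 0.0, -1.0]]
ft_force: [-0.5, -0.3, 0.0]
gripper_width: 0.0855
grasp_force: 0.0
```

drive_tool([
  {"dp": [0.01,-0.007,0],"rot": [0,0,0.016]},
  {"dp": [0.02,-0.013,0],"rot": [0,0,0.016]},
  {"dp": [0.03,-0.02,0],"rot": [0,0,0.016]},
  {"dp": [0.04,-0.026,0],"rot": [0,0,0.016]},
  {"dp": [0.045,-0.03,0],"rot": [0,0,0.016]},
  {"dp": [0.04,-0.027,0],"rot": [0,0,0.016]},
  {"dp": [0.02,-0.013,0],"rot": [0,0,0.016]},
  {"dp": [0.0125,-0.008,0],"rot": [0,0,0.018]},
  {"dp": [0,0,0],"rot": [0,0,0]},
  {"dp": [0,0,0],"rot": [0,0,0]},
  {"dp": [0,0,0],"rot": [0,0,0]},
  {"dp": [0,0,0],"rot": [0,0,0]},
])

```text
time: 28.42
position: [0.657, -0.1278, 0.3013]
orientation: [[-0.15, 0.989, 0.0], [0.989, 0.15, -0.0], [-0.0, 0.0, -1.0]]
ft_force: [0.2, -0.8, -0.2]
gripper_width: 0.085
grasp_force: 0.0
```

```bash
python3 look.py w8 | head -1; python3 - <<'E'
from h import *
import pickle
c=pickle.load(open('w8.pkl','rb'))
print(gold(c,(253,208,298,245)))
E
```

```text
28.475 [ 0.657  -0.1279  0.3014] yaw 8.62 0.08522108206866835
[(array([277., 238.]), array([ 659. , -134.6]), np.float32(8.9)), (array([276., 220.]), array([ 656.2, -120.8]), np.float32(9.0))]
```

View pics/w8.png

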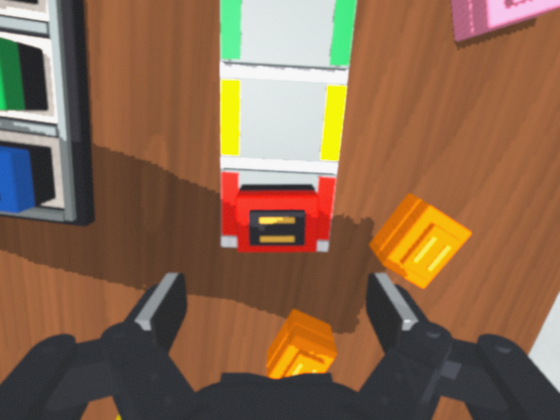

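Red is at (277,229), centred, with yaw matched. The orange blocks at (420,240) and (300,345) are clear of the fingers.

drive_tool([
  {"dp": [0,0,-0.02],"rot": [0,0,0.004]},
  {"dp": [0,0,-0.022],"rot": [0,0,0]},
  {"dp": [0,0,-0.022],"rot": [0,0,0]},
  {"dp": [0,0,-0.022],"rot": [0,0,0]},
  {"dp": [0,0,-0.012],"rot": [0,0,0]},
  {"dp": [0,0,-0.009],"rot": [0,0,0]},
  {"dp": [0,0,0],"rot": [0,0,0]},
  {"dp": [0,0,0],"rot": [0,0,0]},
])

```text
time: 29.48
position: [0.6577, -0.1282, 0.1949]
orientation: [[-0.153, 0.988, 0.001], [0.988, 0.153, -0.0], [-0.0, 0.001, -1.0]]
ft_force: [-0.6, -0.0, -0.1]
gripper_width: 0.0855
grasp_force: 0.0
```

drive_tool([
  {"dp": [0,0,0],"rot": [0,0,0]},
  {"dp": [0,0,0],"rot": [0,0,0]},
  {"dp": [0,0,0],"rot": [0,0,0]},
  {"dp": [0,0,0],"rot": [0,0,0]},
  {"dp": [0,0,0],"rot": [0,0,0]},
  {"dp": [0,0,0],"rot": [0,0,0]},
], fingers=255)

```text
time: 30.22
position: [0.6577, -0.1283, 0.195]
orientation: [[-0.153, 0.988, 0.001], [0.988, 0.153, -0.0], [-0.001, 0.001, -1.0]]
ft_force: [0.5, -0.1, 5.7]
gripper_width: 0.0591
grasp_force: 66.1
```

drive_tool([
  {"dp": [0,0,0.01],"rot": [0,0,0]},
  {"dp": [0,0,0.02],"rot": [0,0,0]},
  {"dp": [0,0,0.025],"rot": [0,0,0]},
  {"dp": [0,0,0.025],"rot": [0,0,0]},
  {"dp": [0,0,0.01],"rot": [0,0,0]},
])

```text
time: 30.85
position: [0.6576, -0.1282, 0.2855]
orientation: [[-0.153, 0.988, 0.002], [0.988, 0.153, -0.0], [-0.0, 0.001, -1.0]]
ft_force: [0.0, -0.7, -3.0]
gripper_width: 0.0588
grasp_force: 65.4
```

drive_tool([
  {"dp": [-0.01,0.01,0],"rot": [0,0,-0.015]},
  {"dp": [-0.02,0.02,0],"rot": [0,0,-0.015]},
  {"dp": [-0.03,0.029,0],"rot": [0,0,-0.015]},
  {"dp": [-0.035,0.034,0],"rot": [0,0,-0.015]},
  {"dp": [-0.035,0.034,0],"rot": [0,0,-0.015]},
  {"dp": [-0.035,0.034,0],"rot": [0,0,-0.015]},
  {"dp": [-0.03,0.029,0],"rot": [0,0,-0.015]},
  {"dp": [-0.015,0.015,0],"rot": [0,0,-0.015]},
  {"dp": [-0.0085,0.0085,0],"rot": [0,0,-0.013]},
  {"dp": [0,0,0],"rot": [0,0,0]},
  {"dp": [0,0,0],"rot": [0,0,0]},
  {"dp": [0,0,0],"rot": [0,0,0]},
])

```text
time: 32.35
position: [0.4394, 0.0849, 0.284]
orientation: [[-0.02, 1.0, 0.0], [1.0, 0.02, -0.0], [-0.0, 0.0, -1.0]]
ft_force: [0.2, 0.4, -3.1]
gripper_width: 0.0591
grasp_force: 65.5
```

```bash
python3 look.py w9 | head -1; python3 - <<'E'
from h import *
import pickle
c=pickle.load(open('w9.pkl','rb'))
print('held',gold(c,(235,305,315,356),.155)); print('bays',gold(c,(240,150,310,235),.016)); 
E
```

```text
32.4 [0.4393 0.0849 0.284 ] yaw 1.15 0.05934024526548855
held [(array([276., 344.]), array([439.9,  77.5]), np.float32(1.2)), (array([276., 314.]), array([439.6,  91.7]), np.float32(1.8))]
bays [(array([276., 224.]), array([439.5,  77.1]), np.float32(1.5)), (array([276., 207.]), array([439.3,  91.6]), np.float32(1.5)), (array([274., 153.]), array([437.7, 134.3]), np.float32(1.1))]
```

Aligned within 0.4 mm, so I'll lower it.

drive_tool([
  {"dp": [0,0,-0.01],"rot": [0,0,0]},
  {"dp": [0,0,-0.02],"rot": [0,0,0]},
  {"dp": [0,0,-0.02],"rot": [0,0,0]},
  {"dp": [0,0,-0.02],"rot": [0,0,0]},
  {"dp": [0,0,-0.01],"rot": [0,0,0]},
  {"dp": [0,0,-0.005],"rot": [0,0,0]},
  {"dp": [0,0,-0.0025],"rot": [0,0,0]},
  {"dp": [0,0,-0.001],"rot": [0,0,0]},
  {"dp": [0,0,-0.001],"rot": [0,0,0]},
  {"dp": [0,0,0],"rot": [0,0,0]},
  {"dp": [0,0,0],"rot": [0,0,0]},
])

```text
time: 33.78
position: [0.4391, 0.0854, 0.1949]
orientation: [[-0.021, 1.0, 0.001], [1.0, 0.021, 0.0], [0.0, 0.001, -1.0]]
ft_force: [-0.1, 1.1, -0.7]
gripper_width: 0.059
grasp_force: 65.5
```

drive_tool([
  {"dp": [0,0,-0.0005],"rot": [0,0,0]},
  {"dp": [0,0,0],"rot": [0,0,0]},
])

```text
time: 34.02
position: [0.4391, 0.0854, 0.1949]
orientation: [[-0.021, 1.0, 0.001], [1.0, 0.021, 0.0], [0.0, 0.001, -1.0]]
ft_force: [-1.7, -0.4, 8.0]
gripper_width: 0.0596
grasp_force: 66.9
```

drive_tool([
  {"dp": [0,0,0],"rot": [0,0,0]},
  {"dp": [0,0,0],"rot": [0,0,0]},
  {"dp": [0,0,0],"rot": [0,0,0]},
  {"dp": [0,0,0],"rot": [0,0,0]},
  {"dp": [0,0,0],"rot": [0,0,0]},
  {"dp": [0,0,0.01],"rot": [0,0,0]},
  {"dp": [0,0,0.025],"rot": [0,0,0]},
  {"dp": [0,0,0.035],"rot": [0,0,0]},
  {"dp": [0,0,0.037],"rot": [0,0,0]},
], fingers=0)

```text
time: 35.15
position: [0.4386, 0.0853, 0.3027]
orientation: [[-0.021, 1.0, -0.0], [1.0, 0.021, -0.0], [-0.0, -0.0, -1.0]]
ft_force: [1.2, -0.2, -0.3]
gripper_width: 0.0857
grasp_force: 0.0
```

drive_tool([
  {"dp": [0,-0.01,0.02],"rot": [0,0,0]},
  {"dp": [0,-0.02,0.02],"rot": [0,0,0]},
  {"dp": [0,-0.02,0.02],"rot": [0,0,0]},
  {"dp": [0,-0.02,0.02],"rot": [0,0,0]},
  {"dp": [0,-0.02,0.02],"rot": [0,0,0]},
  {"dp": [0,-0.01,0.02],"rot": [0,0,0]},
  {"dp": [0,0,0],"rot": [0,0,0]},
  {"dp": [0,0,0],"rot": [0,0,0]},
  {"dp": [0,0,0],"rot": [0,0,0]},
  {"dp": [0,0,0],"rot": [0,0,0]},
])

```text
time: 36.4
position: [0.4386, -0.0143, 0.4204]
orientation: [[-0.022, 1.0, -0.001], [1.0, 0.022, 0.0], [0.0, -0.001, -1.0]]
ft_force: [-0.4, -0.5, 0.6]
gripper_width: 0.0855
grasp_force: 0.0
```

```bash
python3 look.py w10 | head -1; python3 - <<'E'
from h import *
c=snap('top'); save(c,'topend.png',(225,115,405,295),3.2)
E
```

```text
36.45 [ 0.4386 -0.0144  0.4205] yaw 1.24 0.08567905538246545
```

View pics/w10.png

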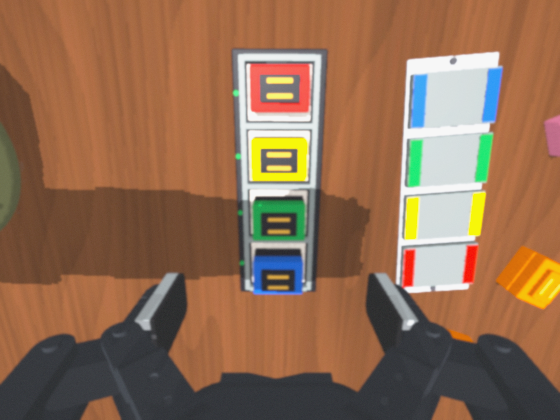

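View pics/topend.png

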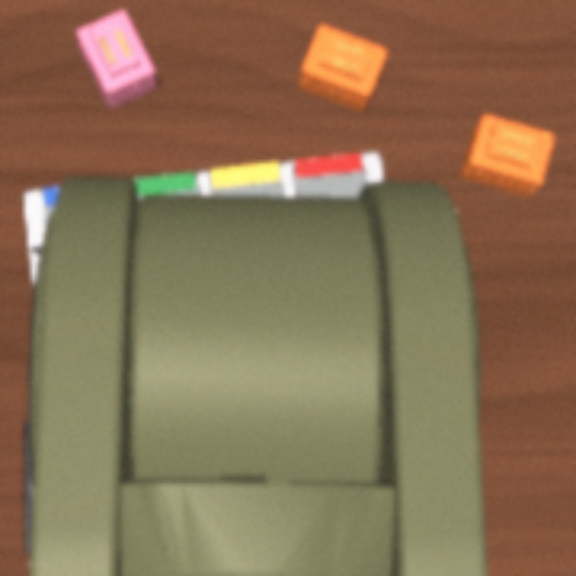

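All four packs sit in the bays: red (280,88), yellow (279,159), green (279,220) and blue (278,275). That is the reverse of the strip order, and the look-alikes are unmoved. One numeric check of the centring comes before handing in.

```bash
python3 - <<'E'
from h import *
import pickle
c=pickle.load(open('w10.pkl','rb'))
for n,b,t in [('red',(262,75,300,103),(439.5,85)),('yel',(263,149,296,172),(441,15)),('grn',(263,212,296,238),(442.3,-55.5)),('blu',(263,268,296,291),(443.3,-126))]:
    g=gold(c,b); p=np.mean([x[1] for x in g],0); print(n,p,p-t,[x[2] for x in g])
E
```

```text
red [439.8  87. ] [0.3 2. ] [np.float32(1.5), np.float32(1.2)]
yel [440.56666667  20.46666667] [-0.43333333  5.46666667] [np.float32(1.2), np.float32(1.4), np.float32(1.2)]
grn [441.9 -54.5] [-0.4  1. ] [np.float32(1.2), np.float32(1.3)]
blu [ 443.05 -126.2 ] [-0.25 -0.2 ] [np.float32(1.0), np.float32(0.9)]
```

Yellow's value was skewed by an extra contour from its yellow edge. Its TCP at release (15.9 mm) fits the 70 mm bay spacing, and so do the other three. I'll hand it in.

```bash
python3 -c "
from workcell import manip
print(manip.finish_job())"
```

```text
the job is handed in; nothing more can be done
None
```

All four packs are in the charger in reverse order (left to right: red, yellow, green, blue), set down gently, upright and released; I handed the job in about 36 s into the 93 s limit, and the hand-in returned no verdict.

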